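# Hook a fallen burner cap out from under the hob guard

## Robot

A 6-joint arm with a two-finger parallel gripper is mounted at the origin on a cart in front of the work surface, level with it; the furniture and walls round the work are solid. World frame = base frame: x ahead of the robot, y to its left, z up, the work surface at z = 0. Lengths are in mm, angles in degrees, forces in N, time in s.
With the tool pointing down it reaches from about 425 to 1125 mm from the base axis. Payload 14.9 kg.
Tool frame: the origin (TCP) lies midway between the tips of the shut fingers; the grasp point (between the pads) lies 19 mm behind it; x points along the fingers, y is the direction in which the jaws open and shut, and the axes are right-handed (so a half turn about x gives the same grasp; the last joint's range is limited). The gripper opens to 91 mm and grips with 3 to 60 N. Pads are 32 mm wide; open, the fingers measure 118 mm over their backs; the gripper's body (76 mm by 178 mm) begins 60 mm behind the grasp point.
Start: joints at [-68.772, 21.709, 99.362, -0, 58.929, -1.908], TCP at [275.038, -643.717, 188.832] pointing down, gripper open.
Joint ranges: [-158.91, 158.91], [-42.39, 125.64], [0.06, 152.35], [-60.88, 240.88], [17.5, 164.5], [-176.32, 176.32]. Speed limits (degrees/s): [108.29, 108.29, 136.94, 180, 180, 180].

## Interface

Orientations are given as [roll, pitch, yaw] about the fixed x, y, z axes, in that order (R = Rz(yaw) Ry(pitch) Rx(roll)).
In Python, from plant import arm gives the robot as it stands. The module is installed in compiled form; this text tells all that it offers.
- The arm moves only by the tool move_arm, never from a script. Its argument "rows" is a list that holds one entry, the list of rows, each a list of 7 numbers: the turn, a rotation vector about the tool's x, y, z in units of 5 degrees (1.0 is 5 degrees), then the shift along the tool's x, y, z in units of 40 mm (1.0 is 40 mm), then the opening, from -1 (shut) to 1 (fully open). A call has 1 to 12 rows; each row is the pose to reach, as a shift and turn from the pose commanded when the call began, along the tool's axes at that moment; what a row does not reach only later rows make up. A row lasts 1/12 s, in which the tool goes at most 41.7 mm and 7.16 degrees, less where a joint would pass 70% of its speed; a pose out of reach is approached as far as the arm can. A call with a gripper value outside its range is refused whole. The fingers move at their own pace and stop on an object; "squeeze" is the grip in N (left out, the last holds). Time passes only in rows, so rows that repeat a pose let the fingers close. It gives the time, the measured TCP pose, the force and the opening at its end, in the units of the state.
- arm.observe(): the state, without advancing time (a new reading comes with each control period).
- arm.capture(name): name is "scene" or "side" or "wrist"; returns a dict with "pixels" (384x512x3 uint8, red, green, blue), "intrinsics" (3x3 intrinsics, pixels), "rvec" (rotation vector, rad) and "tvec" (3), from world to camera coordinates, as OpenCV has them; the wrist camera has in their place "T_tool_cam" (4x4, takes a point from camera to tool coordinates, whose origin is the TCP and whose axes are the tool frame's). Camera axes: x right, y down, z forward; pixel columns grow to the right and rows downward; lengths in mm; the calibration is good to about 2 mm. A picture is of the moment at which its call begins: read the wrist's pose just before it. There is no depth.
- arm.job_done(): hands the job in, once; it reports no verdict.
Trained networks look in a picture, given as the dict that the camera call returned (one of the last four; its "shot" number tells which), for a name from the list of things; names that differ only in an ending like _2 or _b are one class to them, and where a whole thing is asked for, a point or a joint stands for the part that bears it (a point fixed in the world has none). Each returns a list of dicts, best first, with "score" (0 to 1); they miss things now and then, are a little off and sometimes report something else, mostly with a low value. They report only what shows in the picture. A call takes as long as a camera call. They do not tell look-alikes from the thing itself.
- arm.look_for(thing, picture): "xyz" ([x, y, z] in mm, in the coordinates of the camera as it stood for that picture, good to about 4 mm: the middle of the surface that is visible of it).
The state is a dict: "t": time; "joint_pos": joint angles; "joint_velocities": joint speeds; "joint_efforts": joint torques, N m; "tool_pos": TCP position; "orientation": TCP orientation; "wrist_force": force on the tool from outside, world axes, zero at the start; "wrist_torque": the same for the moment, N m; "width": finger opening in mm.
Only numpy, scipy, OpenCV 4.12 (cv2) and the standard library are available. Lean on these libraries where they do the work, as an engineer would, in place of code of your own. Each camera call takes 0.05 s, during which the arm holds its last target.

## Task

The cap of the small burner has dropped under the wire guard beside the hob, where no hand fits. Take the telescopic hook by its handle, feel its turned-down end gently into the hole of the cap (press only lightly on the cap, the worktop and the guard) and draw the cap out under the front bars until it lies flat and well clear, 5 cm or more from the bars, on the open worktop in front. Then unhook it and lay the hook flat on the worktop in front of the guard, clear of the cap; never touch the cap with the fingers, and leave everything else where it is.

Things in the scene. Friction and masses are not known exactly. Their poses are not given: they have to be found in the camera images.
- hook: Telescopic hook; here its flat-sided wooden handle: 24 mm wide (y), from 4 to 24 mm above the worktop, from 52 mm behind to 54 mm ahead of the origin; wider butt (34 mm wide, 27 mm high, standing on the worktop) from 52 to 68 mm behind, then a thin hanging loop. Origin: level with the underside of the butt, below the middle of the handle; x towards the hook end, z up.
- hook_sleeve (a point): Mouth of the hook's sleeve (14 mm thick), 112 mm ahead of the hook's origin, 16 mm up. From it a 7 mm steel rod slides straight on along the hook's x; its end turns down 16 mm to a round tip at local z = 0. THE PULL-OUT IS NOT MEASURED and differs each time: the tip is 160 to 210 mm ahead of the hook's origin, to be felt or seen. The rod keeps its length below 20 N of push or pull.
- cap: Burner cap: black disc 62 mm across, 6 mm thick, about 0.11 kg, lying flat under the guard right against the side of the hob (under 5 mm between: the hook does not fit behind it). A round hole 18 mm wide goes through its centre. The rim that faces the front bars is 29.5 mm from the centre. Origin: centre of the underside, on the worktop.
- guard: Fixed wire guard of steel rod beside the hob, 260 mm long (x), 102 mm deep (y), 115 mm high, not turned. Origin: on the worktop under the middle of its front bars; x along the bars, y towards the hob. Posts 8 mm thick with 22 mm feet at x = -130 and +130 mm, at y = 0 and 102 mm. Over it a deck of wires 110 mm above the worktop.
- guard_gap (a point): Middle of the underside of the guard's lowest front bar (6 mm thick), 47 mm above the worktop; below it the way is open along the whole 250 mm between the posts.
- guard_hob_side (a point): Foot of the hob's upright side, opposite the middle of the guard, 105 mm behind the front bars (+y): a wall along x, 15 mm or more high.
- spice_jar: Spice jar 41 mm across, 105 mm high, at the back; not to be moved. Origin: centre of its underside.
- pan_support: Black wire pan support, 188x228x43 mm, lying at the back, right of the hob; not to be moved. Origin: centre of its underside.
- bottle: Sauce bottle 56 mm across, 214 mm high, at the back; not to be moved. Origin: centre of its underside.
- timer: Round kitchen timer, 63 mm across, 44 mm high; not to be moved. Origin: centre of its underside.
- can: Food can 57 mm across, 72 mm high, at the right; not to be moved. Origin: centre of its underside.
- tin: Flat oblong tin 63x105x26 mm, at the right; not to be moved. Origin: centre of its underside.
- lighter: Stove lighter 32x237x18 mm, lying at the right front; not to be moved. Origin: centre of its underside.
- teaspoon: Teaspoon 130x27x11 mm, lying at the right; not to be moved. Origin: centre of its underside.
- worktop: The fixed worktop, its top at z = 0.
Things that resemble listed ones, but are neither listed nor needed, are in the scene too. Leave any red look-alike of the cap alone.

How it is judged:
By the outcome, as a careful person would: the job done as asked, in the order asked, and still so for the second after the job is handed in, with the robot touching nothing.
It also fails if it takes over 69 s, if anything falls off the work surface, if the arm or the gripper's body presses on something with over 40 N, if the wrist force passes 120 N, or if a joint passes its speed limit or range.

## Working session

There is one attempt and no reset: what is moved stays moved. The work goes in short steps, Python scripts to look and compute and a tool call to move; the robot and the scene stay as the last step left them, time stands still between calls to the robot, and variables do not carry over. Pictures are saved under pics/ and viewed, and the job is handed in when it is done.

Besides the shell and the picture viewer there is one more tool, called after ">>>" as name(argument=value, ...), one argument or row to a line, values as JSON. move_arm: Moves the arm, as the interface text tells. Its arguments: {"type":"object","properties":{"rows":{"type":"array"},"squeeze":{"type":"number"}},"required":["rows"]}

```bash
mkdir -p pics; cat > h.py <<'E'
import numpy as np, cv2
from scipy.spatial.transform import Rotation as R
from plant import arm
def cap(n,f=None):
    c=arm.capture(n)
    if f: cv2.imwrite('pics/'+f,c['pixels'][:,:,::-1])
    return c
def w2c(c):
    return cv2.Rodrigues(np.array(c['rvec'],float))[0],np.array(c['tvec'],float).ravel()
def toolT(s):
    T=np.eye(4);T[:3,:3]=R.from_euler('xyz',s['orientation'],degrees=True).as_matrix();T[:3,3]=s['tool_pos'];return T
def camT(c,s=None):
    if 'T_tool_cam' in c: return toolT(s)@np.array(c['T_tool_cam'])
    r,t=w2c(c);T=np.eye(4);T[:3,:3]=r.T;T[:3,3]=-r.T@t;return T
def ray(c,u,v,z,s=None):
    T=camT(c,s);d=T[:3,:3]@np.linalg.inv(c['intrinsics'])@np.array([u,v,1.]);o=T[:3,3]
    return o+d*(z-o[2])/d[2]
def proj(c,p,s=None):
    T=np.linalg.inv(camT(c,s));q=np.array(c['intrinsics'])@(T[:3,:3]@np.array(p,float)+T[:3,3]);return q[:2]/q[2]
def look(th,c,s=None):
    T=camT(c,s);out=[]
    for d in arm.look_for(th,c):
        p=T[:3,:3]@np.array(d['xyz'])+T[:3,3];out.append((round(d['score'],2),p.round(0).tolist(),proj(c,p,s).round(0).tolist()))
    return out
E
python3 - <<'E'
from h import *
s=arm.observe();print(s)
for n in ['scene','side','wrist']:
    c=cap(n,n+'0.png')
    T=camT(c,s);print(n,T.round(2).tolist())
    for th in ['hook','hook_sleeve','cap','guard','spice_jar','timer','can','tin','lighter','teaspoon']:
        print(th,look(th,c,s))
E
```

```text
{'t': 0.0, 'joint_pos': array([-6.87707359e+01,  2.17398021e+01,  9.93953709e+01, -8.28292010e-04,
        5.89287952e+01, -1.90907534e+00]), 'joint_velocities': array([-0.05503094, -0.01899663,  0.05682115,  0.11220671, -0.04746583,
        0.06376074]), 'joint_efforts': array([ 1.42990717e-03, -7.63718534e+01, -4.34365225e+01,  6.50652009e-02,
        4.24281252e-02, -7.04773720e-05]), 'tool_pos': array([ 274.89110743, -643.30266967,  188.17462289]), 'orientation': array([-91.2740773 ,  89.93602784, 111.86469002]), 'wrist_force': array([0.35940493, 0.07657011, 0.26957772]), 'wrist_torque': array([ 0.02259483, -0.04123613, -0.01929946]), 'width': 91.11090711458507}
scene [[-0.55, -0.65, 0.53, -232.21], [-0.84, 0.43, -0.33, 525.82], [-0.01, -0.63, -0.78, 1236.72], [0.0, 0.0, 0.0, 1.0]]
hook [(0.79, [451.0, -41.0, 23.0], [295.0, 219.0])]
hook_sleeve [(0.81, [454.0, -40.0, 24.0], [294.0, 218.0])]
cap [(0.61, [427.0, 184.0, 6.0], [236.0, 264.0]), (0.51, [563.0, 344.0, 9.0], [164.0, 256.0])]
guard [(0.82, [509.0, 322.0, 110.0], [174.0, 246.0])]
spice_jar [(0.92, [740.0, -116.0, 70.0], [2
[... 740 characters left out ...]
[239.0, 148.0]), (0.28, [657.0, -228.0, 48.0], [298.0, 224.0])]
spice_jar [(0.83, [744.0, -141.0, 62.0], [318.0, 203.0])]
timer [(0.66, [663.0, -85.0, 26.0], [290.0, 206.0])]
can [(0.49, [563.0, 335.0, 3.0], [248.0, 166.0])]
tin [(0.73, [437.0, -101.0, 20.0], [225.0, 216.0]), (0.59, [528.0, -379.0, 21.0], [264.0, 266.0])]
lighter [(0.85, [391.0, -355.0, 13.0], [213.0, 267.0]), (0.63, [443.0, -102.0, 21.0], [226.0, 215.0])]
teaspoon [(0.55, [619.0, -293.0, 2.0], [290.0, 249.0])]
wrist [[0.39, -0.88, -0.25, 346.03], [-0.92, -0.38, -0.11, -612.54], [-0.0, 0.27, -0.96, 384.53], [0.0, 0.0, 0.0, 1.0]]
hook []
hook_sleeve []
cap []
guard []
spice_jar []
timer []
can []
tin []
lighter []
teaspoon []
```

View pics/scene0.png

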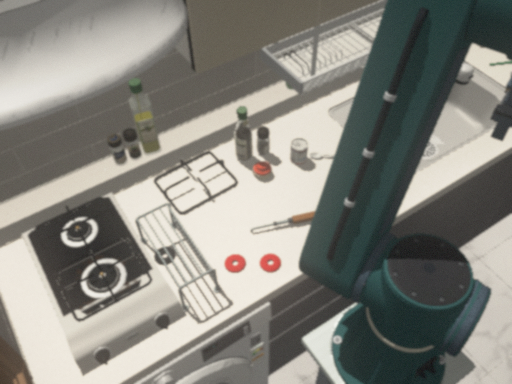

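View pics/side0.png

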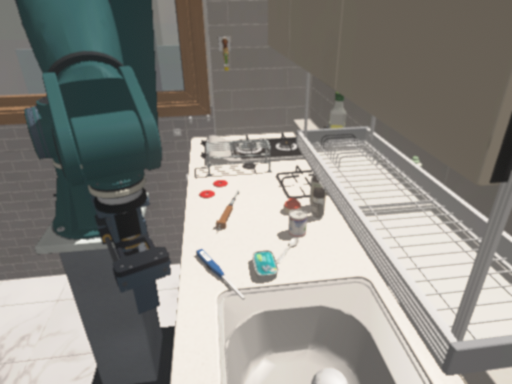

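```bash
python3 - <<'E'
import cv2
a=cv2.imread('pics/scene0.png')[190:310,110:330];cv2.imwrite('pics/sc_crop.png',cv2.resize(a,None,fx=3.6,fy=3.6,interpolation=2))
a=cv2.imread('pics/side0.png')[130:250,170:330];cv2.imwrite('pics/si_crop.png',cv2.resize(a,None,fx=5,fy=5,interpolation=2))
E
```

```text
(no output)
```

View pics/sc_crop.png

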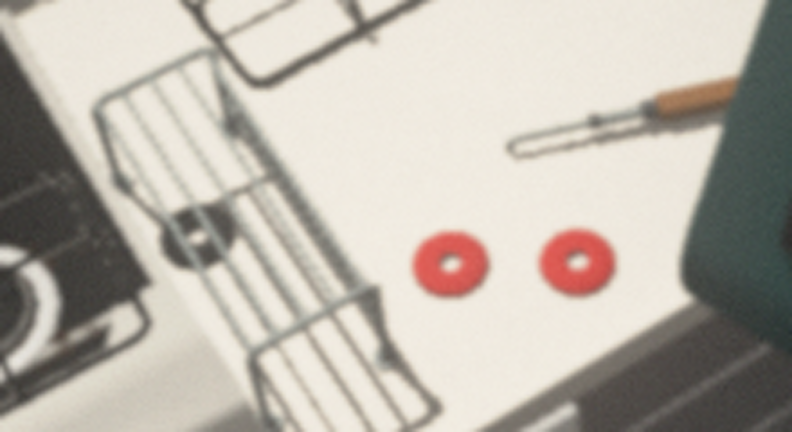

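View pics/si_crop.png

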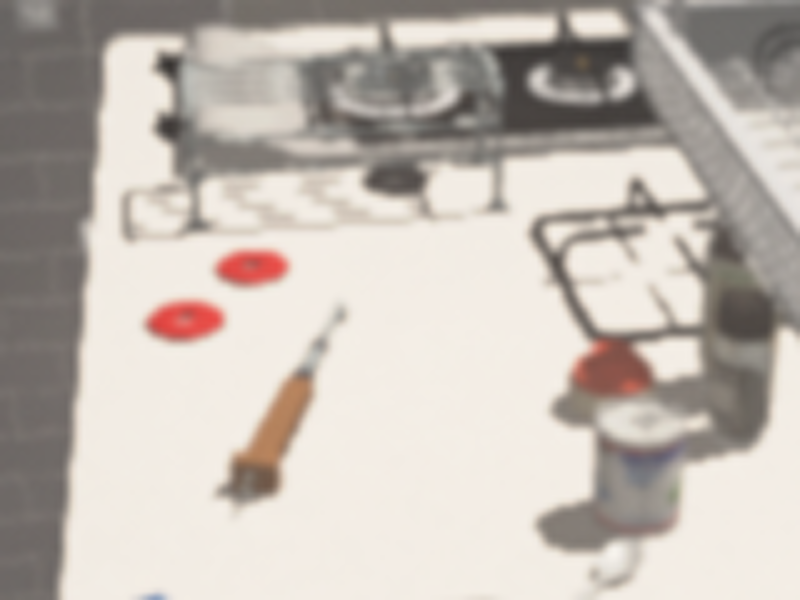

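```bash
python3 - <<'E'
from h import *
c=cap('scene');d=cap('side')
f=lambda x,y:(110+(x+.5)/3.6-.5,190+(y+.5)/3.6-.5)
g=lambda x,y:(170+(x+.5)/5-.5,130+(y+.5)/5-.5)
for n,x,y,z in [('cap hole',198,238,6),('cap c',198,238,6),('tip',512,150,10),('sleeve',598,120,16),('handlefront',652,108,14),('foot fb',235,130,0),('foot ff',388,360,0),('foot bb',122,185,0),('red1',451,264,6),('red2',577,262,6),('corner',97,107,110),('c2',210,50,110),('c3',375,290,110),('c4',250,352,110)]:
    print(n,ray(c,*f(x,y),z).round(1))
for n,x,y,z in [('cap',396,178,6),('tip',342,312,10),('sleeve',320,345,16),('hfront',302,378,14),('butt',255,470,14),('foot ff',197,226,0),('foot fb',499,207,0),('red1',252,267,6),('red2',186,320,6),('deck fl',193,175,110),('deck',497,155,110)]:
    print('S',n,ray(d,*g(x,y),z).round(1))
E
```

```text
cap hole [562.8 341.3   6. ]
cap c [562.8 341.3   6. ]
tip [492.4  86.6  10. ]
sleeve [474.5  12.6  16. ]
handlefront [460.7 -32.9  14. ]
foot fb [645.2 266.3   0. ]
foot ff [387.1 268.2   0. ]
foot bb [647.6 369.7   0. ]
red1 [429.6 184.9   6. ]
red2 [375.8 100.7   6. ]
corner [646.4 368.7 110. ]
c2 [647.8 270.  110. ]
c3 [385.6 270.5 110. ]
c4 [391.1 368.7 110. ]
S cap [566.9 334.8   6. ]
S tip [496.9  79.3  10. ]
S sleeve [475.8  18.9  16. ]
S hfront [459.7 -24.   14. ]
S butt [ 421.4 -139.5   14. ]
S foot ff [388.7 274.7   0. ]
S foot fb [649.8 271.6   0. ]
S red1 [431.9 175.9   6. ]
S red2 [378.1  92.6   6. ]
S deck fl [391.9 129.  110. ]
S deck [624.9 129.7 110. ]
```

```bash
cat >> h.py <<'E'
def Rdown(yaw):
    # tool x down, tool y horizontal at world angle yaw(deg)
    y=np.array([np.cos(np.radians(yaw)),np.sin(np.radians(yaw)),0]);x=np.array([0,0,-1.]);return np.c_[x,y,np.cross(x,y)]
def delta(pos,Rt,s=None):
    s=s or arm.observe();T=toolT(s)
    rv=R.from_matrix(T[:3,:3].T@Rt).as_rotvec(degrees=True)/5
    p=T[:3,:3].T@(np.array(pos,float)-T[:3,3])/40
    return np.r_[rv,p].round(3).tolist()
E
python3 - <<'E'
from h import *
s=arm.observe();T=toolT(s);print(T.round(3));print('jaw yaw',np.degrees(np.arctan2(T[1,1],T[0,1])))
for yaw in (-20,160): print(yaw,delta([446,-74,190],Rdown(yaw),s))
c=cap('wrist');print(np.array(c['T_tool_cam']).round(2).tolist(),c['intrinsics'])
E
```

```text
[[-0.00000e+00  3.93000e-01 -9.20000e-01  2.75034e+02]
 [ 0.00000e+00 -9.20000e-01 -3.93000e-01 -6.43707e+02]
 [-1.00000e+00 -0.00000e+00  0.00000e+00  1.88846e+02]
 [ 0.00000e+00  0.00000e+00  0.00000e+00  1.00000e+00]]
jaw yaw -66.86279298535702
-20 [-9.373, 0.0, 0.0, -0.029, -11.418, -9.527]
160 [26.627, 0.0, -0.0, -0.029, -11.418, -9.527]
[[-0.0, -0.27, 0.96, -196.35], [1.0, -0.0, 0.0, -0.56], [-0.0, 0.96, 0.27, -77.51], [0.0, 0.0, 0.0, 1.0]] [[298.63108101   0.         249.89830277]
 [  0.         298.63108101 187.48245643]
 [  0.           0.           1.        ]]
```

>>> move_arm(
  rows=[
    [[-9.4,0,0,0,-11.4,-9.5,1],[-9.4,0,0,0,-11.4,-9.5,1],[-9.4,0,0,0,-11.4,-9.5,1],[-9.4,0,0,0,-11.4,-9.5,1],[-9.4,0,0,0,-11.4,-9.5,1],[-9.4,0,0,0,-11.4,-9.5,1],[-9.4,0,0,0,-11.4,-9.5,1],[-9.4,0,0,0,-11.4,-9.5,1],[-9.4,0,0,0,-11.4,-9.5,1],[-9.4,0,0,0,-11.4,-9.5,1],[-9.4,0,0,0,-11.4,-9.5,1],[-9.4,0,0,0,-11.4,-9.5,1]],
  ],
)

```text
t: 2.8
tool_pos: [418.6, -162.9, 189.2]
orientation: [87.0, 90.0, -22.9]
wrist_force: [0.1, -0.6, 0.2]
width: 91.1
```

```bash
python3 - <<'E'
from h import *
s=arm.observe();print(s['t'],s['tool_pos'],s['joint_pos'].round(1))
print(delta([446,-74,190],Rdown(-20),s))
E
```

```text
2.8 [ 418.64609569 -162.88733846  189.17176146] [-24.2  -1.9 127.5   0.   54.3  -4.4]
[0.023, 0.001, -0.01, -0.021, -0.113, -2.322]
```

>>> move_arm(
  rows=[
    [[0,0,0,0,-0.1,-2.3,1],[0,0,0,0,-0.1,-2.3,1],[0,0,0,0,-0.1,-2.3,1],[0,0,0,0,-0.1,-2.3,1],[0,0,0,0,-0.1,-2.3,1]],
  ],
)

```text
t: 3.22
tool_pos: [446.0, -76.8, 188.9]
orientation: [31.1, 90.0, -78.6]
wrist_force: [0.0, -0.7, 0.4]
width: 91.5
```

```bash
python3 - <<'E'
from h import *
s=arm.observe();print(s['t'],s['tool_pos'],s['orientation'],s['joint_pos'].round(1),s['joint_velocities'].round(1))
c=cap('wrist','w1.png')
import pickle;pickle.dump((s,c),open('w1.pkl','wb'))
for th in ['hook','hook_sleeve']:print(look(th,c,s))
E
```

```text
3.2167 [445.9883707  -76.80848875 188.88388464] [ 31.13848691  89.98958902 -78.63171956] [-12.7  -1.5 127.2  -0.   54.3   7.1] [-2.2  0.1  0.2 -0.1 -0.  -0.3]
[(0.74, [451.0, -63.0, 25.0], [250.0, 157.0])]
[(0.73, [449.0, -62.0, 23.0], [248.0, 156.0])]
```

View pics/w1.png

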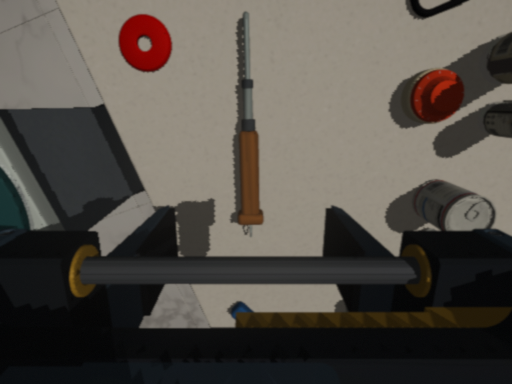

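```bash
python3 - <<'E'
from h import *
import pickle
s,c=pickle.load(open('w1.pkl','rb'))
a=c['pixels'][0:235,200:300,::-1];cv2.imwrite('pics/w1c.png',cv2.resize(a,None,fx=2.5,fy=2.5,interpolation=2))
for n,u,v,z in [('tip',246.5,14,20),('mouth',247.5,82,16),('hf',249,131,24),('hb',250,210,24),('buttback',250,223,27)]:
    print(n,ray(c,u,v,z,s).round(1))
p=[ray(c,*q,s)[:2] for q in [(246.5,14,20),(247.5,82,16),(249,131,24),(250,210,24),(250,223,27)]]
for q in p: print(np.linalg.norm(q-p[3]).round(1), np.degrees(np.arctan2(*(q-p[3])[::-1])).round(1))
E
```

```text
tip [500.5  85.3  20. ]
mouth [477.8  19.3  16. ]
hf [460.5 -33.8  24. ]
hb [ 427.8 -128.4   24. ]
buttback [ 422.1 -144.1   27. ]
225.8 71.2
155.9 71.3
100.1 70.9
0.0 0.0
16.7 -109.8
```

View pics/w1c.png

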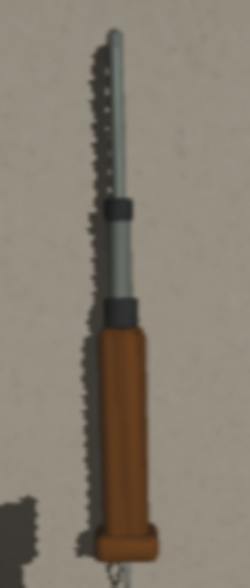

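```bash
python3 - <<'E'
from h import *
s=arm.observe();print(s['tool_pos'])
print(delta([449,-65.6,60],Rdown(-18.8),s));print(delta([449,-65.6,4],Rdown(-18.8),s))
E
```

```text
[445.6909479  -78.01302804 188.79677351]
[-0.23, 0.002, 0.001, 3.22, -0.028, -0.32]
[-0.23, 0.002, 0.001, 4.62, -0.028, -0.321]
```

>>> move_arm(
  rows=[
    [[-0.23,0,0,0.8,-0.03,-0.32,0.3],[-0.23,0,0,1.6,-0.03,-0.32,0.3],[-0.23,0,0,2.4,-0.03,-0.32,0.3],[-0.23,0,0,3.1,-0.03,-0.32,0.3],[-0.23,0,0,3.6,-0.03,-0.32,0.3],[-0.23,0,0,4.0,-0.03,-0.32,0.3],[-0.23,0,0,4.3,-0.03,-0.32,0.3],[-0.23,0,0,4.5,-0.03,-0.32,0.3],[-0.23,0,0,4.6,-0.03,-0.32,0.3],[-0.23,0,0,4.62,-0.03,-0.32,0.3],[-0.23,0,0,4.62,-0.03,-0.32,0.3]],
  ],
)

```text
t: 4.28
tool_pos: [449.4, -64.8, 4.3]
orientation: [96.7, 90.0, -12.1]
wrist_force: [-0.0, -0.0, 0.2]
width: 59.3
```

```bash
python3 - <<'E'
from h import *
s=arm.observe();print(s['t'],s['tool_pos'],s['wrist_force'].round(2),s['width'])
print(delta([449,-65.6,4],Rdown(-18.8),s))
c=cap('wrist','w2.png')
E
```

```text
4.2833 [449.37494315 -64.82797733   4.33059324] [-0.01 -0.03  0.22] 59.297205330548096
[0.01, -0.0, -0.004, 0.008, -0.003, 0.021]
```

View pics/w2.png

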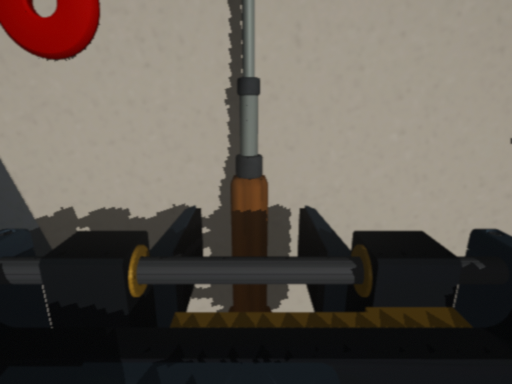

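Handle centred between the fingers (col ~249), gripper at height 4 mm. Close.

>>> move_arm(
  rows=[
    [[0,0,0,0,0,0,-1],[0,0,0,0,0,0,-1],[0,0,0,0,0,0,-1],[0,0,0,0,0,0,-1],[0,0,0,0,0,0,-1],[0,0,0,0,0,0,-1],[0,0,0,0,0,0,-1],[0,0,0,0,0,0,-1]],
  ],
  squeeze=35,
)

```text
t: 5.0
tool_pos: [449.2, -64.4, 4.0]
orientation: [-81.8, 90.0, 169.5]
wrist_force: [-0.6, 0.4, 0.2]
width: 9.1
```

>>> move_arm(
  rows=[
    [[0,0,0,-0.3,0,0,-1],[0,0,0,-0.6,0,0,-1],[0,0,0,-0.9,0,0,-1],[0,0,0,-1.2,0,0,-1],[0,0,0,-1.5,0,0,-1],[0,0,0,-1.5,0,0,-1]],
  ],
)

```text
t: 5.5
tool_pos: [450.4, -64.6, 65.7]
orientation: [97.8, 89.8, -10.9]
wrist_force: [0.5, -0.6, 0.4]
width: 0.0
```

```bash
python3 - <<'E'
from h import *
s=arm.observe();print(s['t'],s['tool_pos'],s['wrist_force'].round(2),s['wrist_torque'].round(3),s['width'])
c=cap('wrist','w3.png');d=cap('side','s3.png');e=cap('scene','c3.png')
import pickle;pickle.dump((s,c,d,e),open('w3.pkl','wb'))
a=d['pixels'][130:250,170:330,::-1];cv2.imwrite('pics/s3c.png',cv2.resize(a,None,fx=5,fy=5,interpolation=2))
E
```

```text
5.5 [450.35724747 -64.60722788  65.73599428] [ 0.55 -0.63  0.38] [ 0.033 -0.137  0.038] 0.012455132737561912
```

View pics/w3.png

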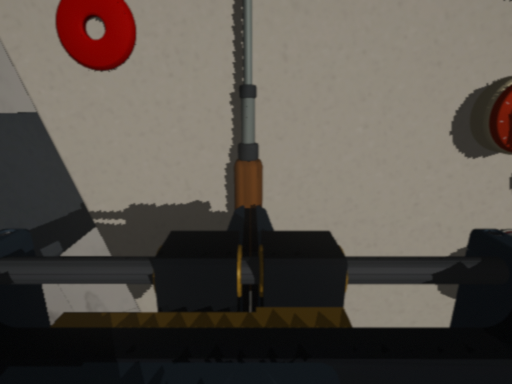

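View pics/s3c.png

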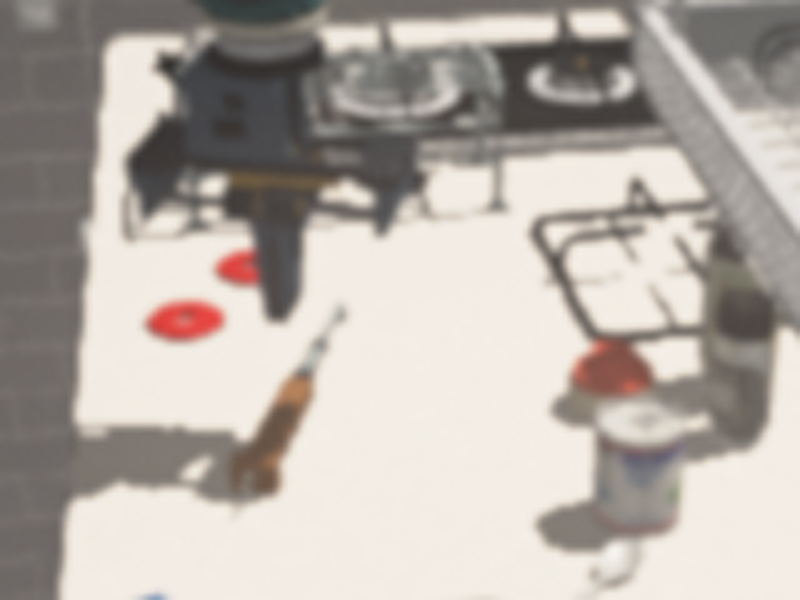

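View pics/c3.png

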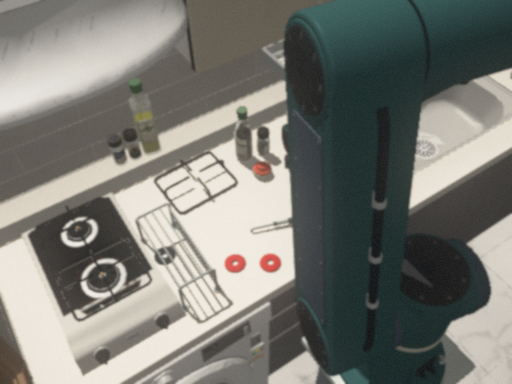

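```bash
python3 - <<'E'
from h import *
import pickle
s,c,d,e=pickle.load(open('w3.pkl','rb'))
for n,u,v,z in [('mouth',248,86,16),('hf',249,160,24)]:
    print(n,ray(c,u,v,z,s).round(1))
a=c['pixels'][70:320,150:350,::-1];cv2.imwrite('pics/w3c.png',cv2.resize(a,None,fx=2.4,fy=2.4,interpolation=2))
s0=arm.observe();print(s0['width'],s0['joint_efforts'].round(2))
for p in [(450,-65,66),(450,-65,4)]:
  print(proj(d,p),proj(c,p,s))
c1=cv2.imread('pics/side0.png')[200:245,200:250];c2=cv2.imread('pics/s3.png')[200:245,200:250]
cv2.imwrite('pics/cmp.png',cv2.resize(np.hstack([c1,c2]),None,fx=7,fy=7,interpolation=2))
E
```

```text
mouth [478.2  21.5  16. ]
hf [460.6 -32.8  24. ]
0.3144996717708254 [ 1.000e-02 -4.952e+01 -3.053e+01  5.000e-02  5.000e-02  0.000e+00]
[227.17631573 198.11135455] [249.45403257 218.52238711]
[228.11900333 213.76649211] [249.32071421 192.95759884]
```

View pics/cmp.png

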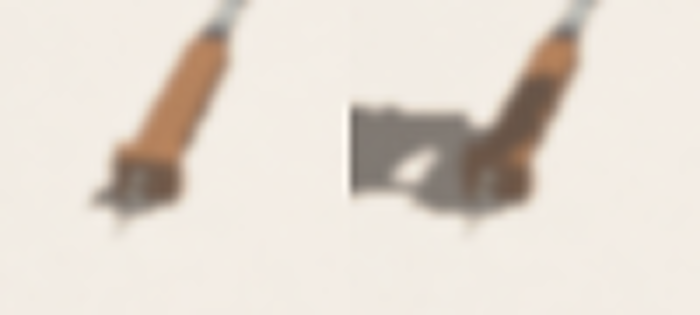

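View pics/w3c.png

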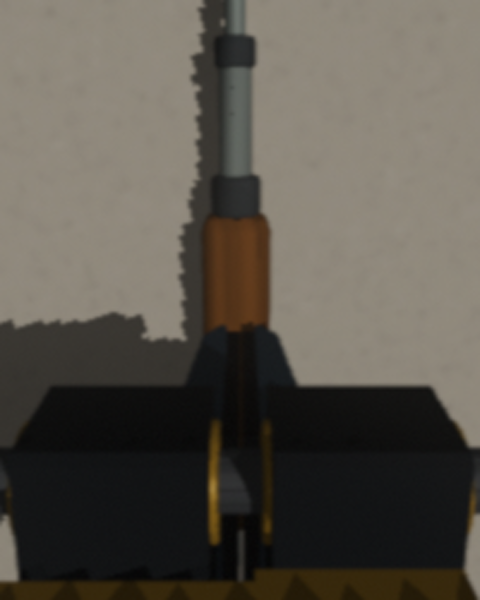

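>>> move_arm(
  rows=[
    [[0,0,0,0,0,0,0.1],[0,0,0,0,0,0,0.1],[0,0,0,0,0,0,0.1],[0,0,0,0,0,0,0.1],[0,0,0,0,0,0,0.1],[0,0,0,0,0,0,0.1],[0,0,0,0.4,0,0,0.1],[0,0,0,0.8,0,0,0.1],[0,0,0,1.2,0,0,0.1],[0,0,0,1.45,0,0,0.1],[0,0,0,1.55,0,0,0.1],[0,0,0,1.55,0,0,0.1]],
  ],
)

```text
t: 6.65
tool_pos: [448.7, -64.3, 1.4]
orientation: [-82.7, 89.9, 168.6]
wrist_force: [-0.9, -0.5, -0.0]
width: 50.5
```

>>> move_arm(
  rows=[
    [[0,0,0,0,0,0,-0.3],[0,0,0,0,0,0,-0.3],[0,0,0,0,0,0,-0.3],[0,0,0,0,0,0,-0.3],[0,0,0,0,0,0,-0.3]],
  ],
)

```text
t: 7.07
tool_pos: [449.5, -64.4, 2.4]
orientation: [99.6, 90.0, -9.1]
wrist_force: [-0.2, -0.5, 0.7]
width: 31.5
```

```bash
python3 - <<'E'
from h import *
s=arm.observe();print(s['t'],s['tool_pos'],s['wrist_force'].round(2),s['wrist_torque'].round(3),s['width'])
c=cap('wrist','w4.png');d=cap('side','s4.png')
a=d['pixels'][185:245,190:270,::-1];cv2.imwrite('pics/s4c.png',cv2.resize(a,None,fx=8,fy=8,interpolation=2))
E
```

```text
7.0667 [449.45687928 -64.43918755   2.4311965 ] [-0.17 -0.47  0.68] [ 0.004 -0.056  0.03 ] 31.512243474571836
```

View pics/w4.png

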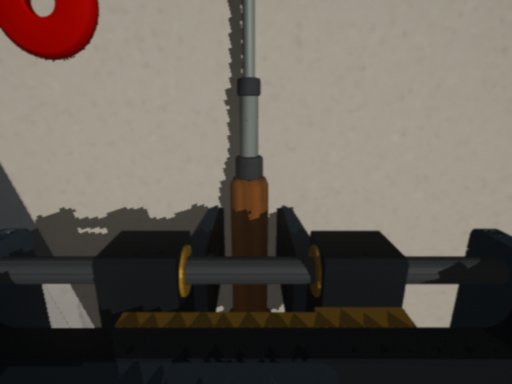

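View pics/s4c.png

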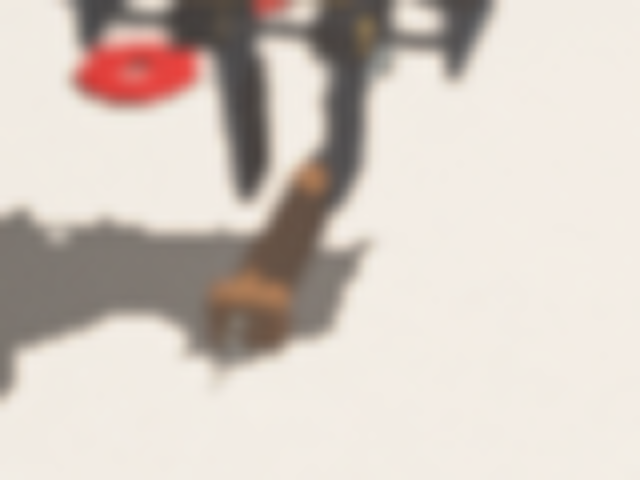

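```bash
python3 - <<'E'
from h import *
d=cap('side')
for u,v in [(245,198),(338,210)]:
    print(ray(d,190+(u+.5)/8-.5,185+(v+.5)/8-.5,2).round(1))
T=toolT(arm.observe());
for y in(-16,16): print((T@[0,y,0,1])[:3].round(1), ((proj(d,(T@[0,y,0,1])[:3])-[190,185])*8).round(0))
for p in [(460.5,-33.5,14),(427,-129,14)]: print(((proj(d,p)-[190,185])*8).round(0))
E
```

```text
[424.  -26.9   2. ]
[464.2 -43.7   2. ]
[434.1 -59.3   2.2] [268. 230.]
[464.4 -69.5   2.2] [339. 236.]
[323. 172.]
[257. 294.]
```

>>> move_arm(
  rows=[
    [[0,0,0,0,0,0,0.1],[0,0,0,0,0,0,0.1],[0,0,0,0.1,0,0,0.1],[0,0,0,0.2,0,0,0.1],[0,0,0,0.3,0,0,0.1],[0,0,0,0.3,0,0,0.1]],
  ],
)

```text
t: 7.72
tool_pos: [448.6, -64.3, -10.9]
orientation: [-83.1, 89.9, 168.2]
wrist_force: [-0.3, -0.2, 0.1]
width: 50.3
```

```bash
python3 - <<'E'
from h import *
s=arm.observe();print(s['t'],s['tool_pos'],s['wrist_force'].round(2),s['wrist_torque'].round(3),s['width'])
c=cap('wrist','w5.png');d=cap('side','s5.png')
a=d['pixels'][185:245,190:270,::-1];cv2.imwrite('pics/s5c.png',cv2.resize(a,None,fx=8,fy=8,interpolation=2))
E
```

```text
7.7167 [448.55930688 -64.27188618 -10.91016239] [-0.29 -0.16  0.14] [-0.064 -0.051 -0.036] 50.283400115506396
```

View pics/s5c.png

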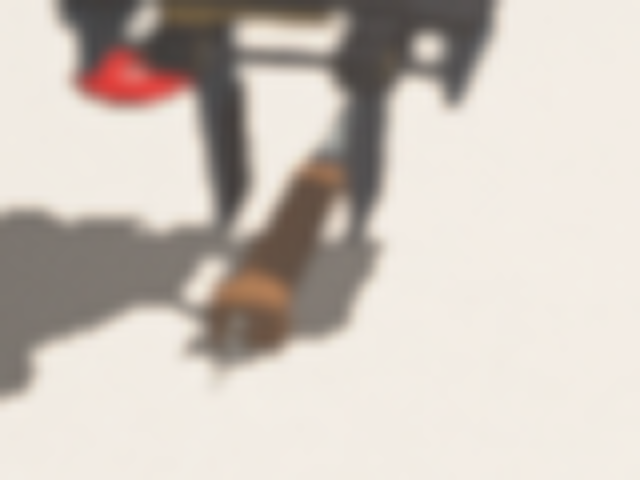

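View pics/w5.png

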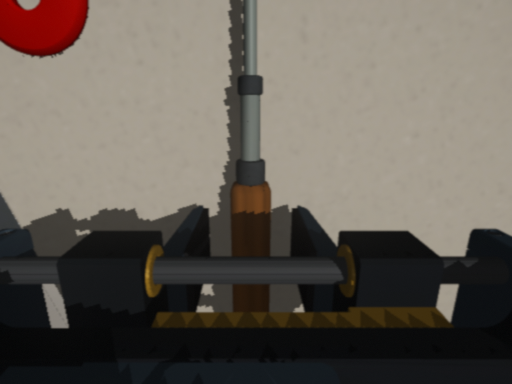

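>>> move_arm(
  rows=[
    [[0,0,0,0.03,0,0,-1],[0,0,0,0.03,0,0,-1],[0,0,0,0.03,0,0,-1],[0,0,0,0.03,0,0,-1],[0,0,0,0.03,0,0,-1],[0,0,0,0.03,0,0,-1],[0,0,0,0.03,0,0,-1]],
  ],
  squeeze=30,
)

```text
t: 8.4
tool_pos: [449.3, -64.4, -11.1]
orientation: [102.3, 90.0, -6.4]
wrist_force: [-0.4, -1.3, 1.5]
width: 23.8
```

>>> move_arm(
  rows=[
    [[0,0,0,-0.3,0,0,-1],[0,0,0,-0.6,0,0,-1],[0,0,0,-1.2,0,0,-1],[0,0,0,-2.0,0,0,-1],[0,0,0,-3,0,0,-1],[0,0,0,-4,0,0,-1]],
  ],
)

```text
t: 8.9
tool_pos: [448.1, -64.2, 150.0]
orientation: [-82.7, 89.9, 168.5]
wrist_force: [1.7, -0.8, -1.7]
width: 23.8
```

```bash
python3 - <<'E'
from h import *
import pickle
s,c=pickle.load(open('w1.pkl','rb'))
for dz in (0,10,13,16):
    s2=dict(s);s2['tool_pos']=s['tool_pos']+[0,0,dz]
    p=[ray(c,*q,s2)[:2] for q in [(246,12,20),(247.5,80.5,16),(249,131,19),(250,210,27)]]
    print(dz,[np.round(np.linalg.norm(q-p[2]),1) for q in p],p[0].round(1),p[2].round(1),np.degrees(np.arctan2(*(p[0]-p[3])[::-1])).round(2))
s=arm.observe();print(s['t'],s['tool_pos'],s['wrist_force'].round(2),s['wrist_torque'].round(3),s['width'])
print(delta([520,190,240],Rdown(0),s))
e=cap('scene','c6.png');d=cap('side','s6.png')
E
```

```text
0 [np.float64(128.0), np.float64(57.9), np.float64(0.0), np.float64(98.6)] [500.7  87.4] [460.4 -34.2] 71.34
10 [np.float64(131.6), np.float64(59.5), np.float64(0.0), np.float64(101.4)] [501.5  89.8] [460.1 -35. ] 71.34
13 [np.float64(132.6), np.float64(59.9), np.float64(0.0), np.float64(102.2)] [501.7  90.6] [460.  -35.3] 71.34
16 [np.float64(133.7), np.float64(60.4), np.float64(0.0), np.float64(103.0)] [501.9  91.3] [459.9 -35.5] 71.34
8.9 [448.1323247  -64.18842252 149.95416699] [ 1.67 -0.76 -1.75] [-0.009 -0.145  0.013] 23.832196572527884
[-3.743, -0.001, 0.021, -2.252, -0.341, -6.595]
```

View pics/s6.png

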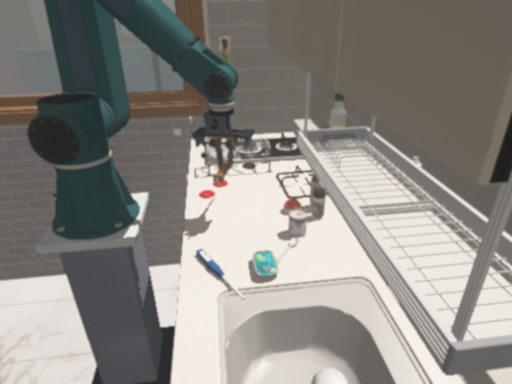

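>>> move_arm(
  rows=[
    [[-0.5,0,0,-0.4,-0.05,-0.8,-1],[-1,0,0,-0.8,-0.1,-1.6,-1],[-1.5,0,0,-1.2,-0.15,-2.4,-1],[-2,0,0,-1.6,-0.2,-3.2,-1],[-2.6,0,0,-2,-0.25,-4,-1],[-3.2,0,0,-2.25,-0.3,-4.8,-1],[-3.6,0,0,-2.25,-0.34,-5.6,-1],[-3.75,0,0,-2.25,-0.34,-6.2,-1],[-3.75,0,0,-2.25,-0.34,-6.5,-1],[-3.75,0,0,-2.25,-0.34,-6.6,-1],[-3.75,0,0,-2.25,-0.34,-6.6,-1],[-3.75,0,0,-2.25,-0.34,-6.6,-1]],
  ],
)

```text
t: 10.0
tool_pos: [520.5, 189.1, 238.1]
orientation: [-64.3, 89.9, -154.3]
wrist_force: [0.4, -1.2, -2.0]
width: 23.6
```

```bash
python3 - <<'E'
from h import *
import pickle
s=arm.observe();print(s['t'],s['tool_pos'],s['wrist_force'].round(2),s['width'],s['joint_velocities'].round(1))
c=cap('wrist','w7.png');e=cap('scene','c7.png');d=cap('side','s7.png')
pickle.dump((s,c,d,e),open('w7.pkl','wb'))
for th in ['cap','guard']:print(look(th,c,s))
print(look('hook',e))
E
```

```text
10.0 [520.46282873 189.05092592 238.11411151] [ 0.4  -1.15 -1.99] 23.554227925399296 [-0.7 -0.5  0.2  0.1  0.  -0.1]
[(0.86, [382.0, 103.0, 4.0], [160.0, 213.0]), (0.62, [570.0, 338.0, 2.0], [287.0, 46.0]), (0.56, [433.0, 185.0, 8.0], [190.0, 161.0])]
[(0.66, [526.0, 307.0, 111.0], [256.0, 61.0])]
[(0.81, [514.0, 230.0, 271.0], [197.0, 192.0])]
```

View pics/w7.png

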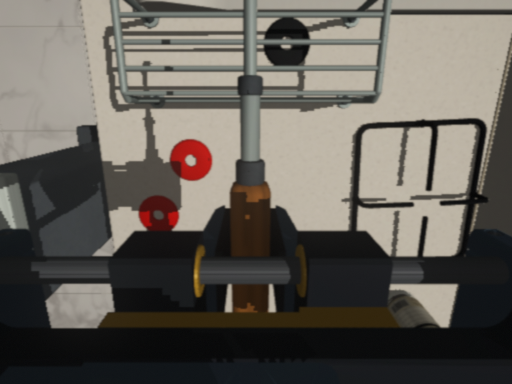

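View pics/c7.png

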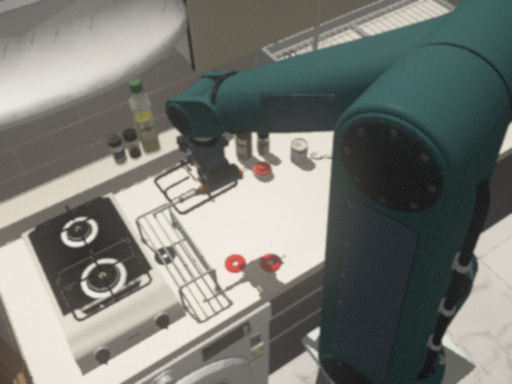

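```bash
python3 - <<'E'
import pickle,cv2
from h import *
s,c,d,e=pickle.load(open('w7.pkl','rb'))
a=c['pixels'][0:125,100:400,::-1];cv2.imwrite('pics/w7c.png',cv2.resize(a,None,fx=2.66,fy=2.66,interpolation=2))
E
```

```text
(no output)
```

View pics/w7c.png

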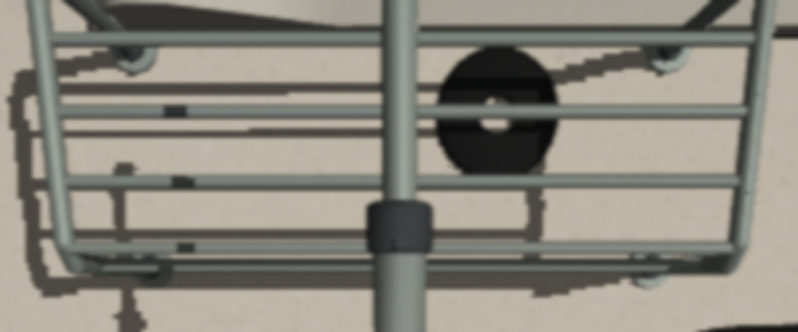

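```bash
python3 - <<'E'
import pickle
from h import *
s,c,d,e=pickle.load(open('w7.pkl','rb'))
f=lambda x,y:(100+(x+.5)/2.66-.5,(y+.5)/2.66-.5)
for dz in (0,13,20):
    s2=dict(s);s2['tool_pos']=s['tool_pos']+[0,0,dz]
    print(dz)
    for n,x,y,z in [('cap',497,112,6),('hole',495,114,3),('bl',133,52,2),('br',669,52,2),('fl',153,268,2),('fr',649,272,2),('deckf l',60,248,110),('deckf r',748,248,110),('deckback l',45,38,110),('deckback r',765,38,110),('L',436,112,6),('Rr',557,112,6)]:
        print(n,ray(c,*f(x,y),z,s2).round(1))
E
```

```text
0
cap [568.6 343.5   6. ]
hole [568.  343.1   3. ]
bl [390.6 371.    2. ]
br [652.  370.9   2. ]
fl [391.7 269.8   2. ]
fr [651.1 267.8   2. ]
deckf l [388.4 276.5 110. ]
deckf r [656.4 276.6 110. ]
deckback l [391.5 349.6 110. ]
deckback r [653.8 349.5 110. ]
L [538.6 343.5   6. ]
Rr [598.1 343.5   6. ]
13
cap [570.1 345.8   6. ]
hole [569.4 345.4   3. ]
bl [386.7 374.1   2. ]
br [656.  374.1   2. ]
fl [387.9 269.9   2. ]
fr [655.1 267.8   2. ]
deckf l [383.1 276.9 110. ]
deckf r [661.8 276.9 110. ]
deckback l [386.3 352.9 110. ]
deckback r [659.2 352.8 110. ]
L [539.1 345.8   6. ]
Rr [600.5 345.8   6. ]
20
cap [570.8 347.1   6. ]
hole [570.2 346.7   3. ]
bl [384.5 375.8   2. ]
br [658.1 375.7   2. ]
fl [385.8 269.9   2. ]
fr [657.2 267.8   2. ]
deckf l [380.2 277.1 110. ]
deckf r [664.7 277.1 110. ]
deckback l [383.5 354.6 110. ]
deckback r [662.  354.6 110. ]
L [539.4 347.1   6. ]
Rr [601.8 347.1   6. ]
```

>>> move_arm(
  rows=[
    [[0,0,0,0,0.3,0.6,-1],[0,0,0,0,0.6,1.4,-1],[0,0,0,0.3,0.9,2.2,-1],[0,0,0,1.0,1.2,2.6,-1],[0,0,0,1.8,1.2,2.6,-1],[0,0,0,2.6,1.2,2.6,-1],[0,0,0,3.4,1.2,2.6,-1],[0,0,0,4.1,1.2,2.6,-1],[0,0,0,4.7,1.2,2.6,-1],[0,0,0,5.0,1.2,2.6,-1],[0,0,0,5.2,1.2,2.6,-1],[0,0,0,5.2,1.2,2.6,-1]],
  ],
)

```text
t: 11.3
tool_pos: [568.7, 85.9, 30.1]
orientation: [-84.2, 89.9, -174.1]
wrist_force: [-0.8, 0.5, -2.4]
width: 23.7
```

```bash
python3 - <<'E'
from h import *
import pickle
s=arm.observe();print(s['t'],s['tool_pos'],s['wrist_force'].round(2),s['wrist_torque'].round(3),s['width'],s['joint_velocities'].round(1))
print(delta([568.3,85,2],Rdown(0),s))
e=cap('scene','c8.png');d=cap('side','s8.png')
pickle.dump((s,d,e),open('w8.pkl','wb'))
a=e['pixels'][170:320,110:310,::-1];cv2.imwrite('pics/c8c.png',cv2.resize(a,None,fx=4,fy=4,interpolation=2))
a=d['pixels'][140:240,190:323,::-1];cv2.imwrite('pics/s8c.png',cv2.resize(a,None,fx=6,fy=6,interpolation=2))
E
```

```text
11.3 [568.66774837  85.8824265   30.05758309] [-0.75  0.54 -2.4 ] [ 0.018 -0.106  0.017] 23.65893504496738 [ 0.1 -2.2 -0.8 -0.   1.6  0.1]
[0.005, 0.002, 0.015, 0.701, -0.008, 0.022]
```

View pics/c8c.png

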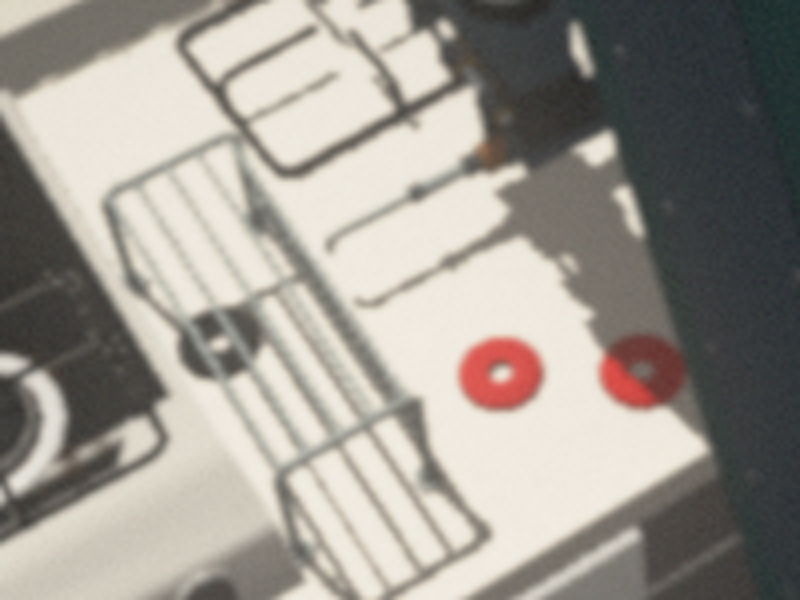

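View pics/s8c.png

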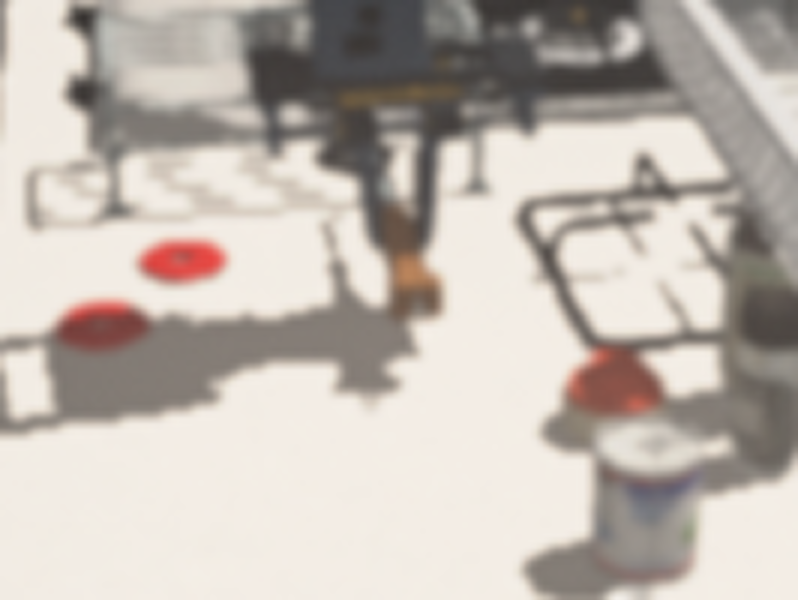

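```bash
python3 - <<'E'
import pickle
from h import *
s,d,e=pickle.load(open('w8.pkl','rb'))
f=lambda x,y:(110+(x+.5)/4-.5,170+(y+.5)/4-.5)
print('tip bottom',ray(e,*f(330,247),41.5),'mouth',ray(e,*f(417,195),57.5),'rodend',ray(e,*f(333,240),57.5),'hf',ray(e,*f(478,158),57.5))
print('cap',ray(e,*f(219,344),4))
for n,p in [('tip',(568.5,242.5,41.5)),('rodend',(568.5,242.5,57.5)),('mouth',(568.5,174.9,57.5))]: print(n,(proj(e,p)-[110,170])*4)
E
```

```text
tip bottom [570.05545927 242.52555744  41.5       ] mouth [564.54142294 171.14653551  57.5       ] rodend [563.49325096 241.58770797  57.5       ] hf [568.75854745 116.40607134  57.5       ]
cap [564.92830287 341.47597088   4.        ]
tip [329.55763241 246.95311451]
rodend [327.04761158 234.32135644]
mouth [408.3429607  192.16677955]
```

>>> move_arm(
  rows=[
    [[0,0,0,0.4,0,0,-1],[0,0,0,0.65,0,0,-1],[0,0,0,0.7,0,0,-1],[0,0,0,0.7,0,-0.2,-1],[0,0,0,0.7,0,-0.5,-1]],
  ],
)

```text
t: 11.82
tool_pos: [569.4, 106.3, 3.4]
orientation: [97.6, 90.0, 7.5]
wrist_force: [0.1, 0.7, -1.6]
width: 24.0
```

```bash
python3 - <<'E'
from h import *
s=arm.observe();print(s['t'],s['tool_pos'],s['wrist_force'].round(2),s['wrist_torque'].round(3))
print(delta([568.3,185,2],Rdown(0),s))
e=cap('scene');d=cap('side','s9.png')
s=arm.observe();print(s['t'],s['tool_pos'],s['wrist_force'].round(2))
a=e['pixels'][200:300,140:240,::-1];cv2.imwrite('pics/c9c.png',cv2.resize(a,None,fx=6,fy=6,interpolation=2))
E
```

```text
11.8167 [569.38274614 106.25977231   3.43800523] [ 0.1   0.7  -1.62] [ 0.005 -0.081 -0.007]
[-0.006, -0.001, -0.004, 0.036, -0.028, -1.968]
11.9167 [569.67099139 107.80024423   3.6291108 ] [-0.42  0.55 -1.53]
```

View pics/c9c.png

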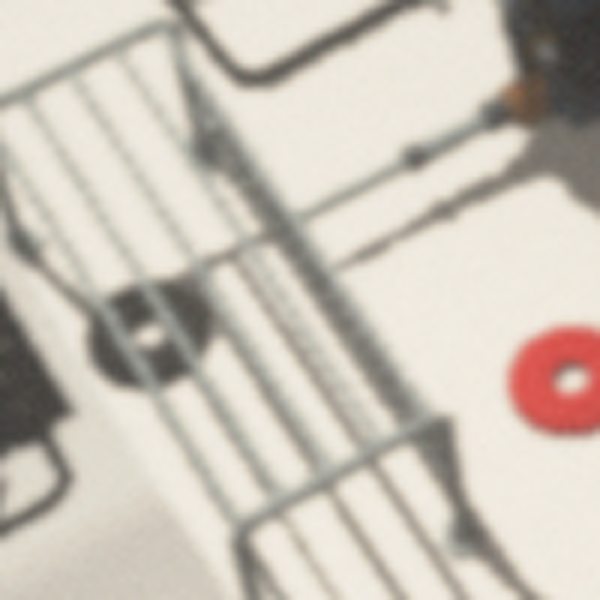

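>>> move_arm(
  rows=[
    [[0,0,0,0.03,-0.03,-0.3,-1],[0,0,0,0.03,-0.03,-0.6,-1],[0,0,0,0.03,-0.03,-0.9,-1],[0,0,0,0.03,-0.03,-1.2,-1],[0,0,0,0.03,-0.03,-1.5,-1],[0,0,0,0.03,-0.03,-1.75,-1],[0,0,0,0.03,-0.03,-1.9,-1],[0,0,0,0.03,-0.03,-1.93,-1],[0,0,0,0.03,-0.03,-1.93,-1]],
  ],
)

```text
t: 12.67
tool_pos: [567.8, 183.6, 1.6]
orientation: [-50.0, 90.0, -139.9]
wrist_force: [0.3, 0.1, -1.7]
width: 24.0
```

```bash
python3 - <<'E'
from h import *
import pickle
e=cap('scene');d=cap('side');c=cap('wrist','w10.png')
s=arm.observe();print(s['t'],s['tool_pos'],s['wrist_force'].round(2),s['wrist_torque'].round(3))
print(delta([568.3,185,2],Rdown(0),s))
pickle.dump((s,c,d,e),open('w10.pkl','wb'))
a=e['pixels'][200:300,140:240,::-1];cv2.imwrite('pics/c10c.png',cv2.resize(a,None,fx=6,fy=6,interpolation=2))
a=d['pixels'][140:215,190:290,::-1];cv2.imwrite('pics/s10c.png',cv2.resize(a,None,fx=7,fy=7,interpolation=2))
E
```

```text
12.8167 [567.73600842 182.82316283   1.54860788] [-0.14 -0.42 -2.28] [-0.006 -0.064  0.017]
[0.002, 0.001, 0.003, -0.011, 0.014, -0.054]
```

View pics/c10c.png

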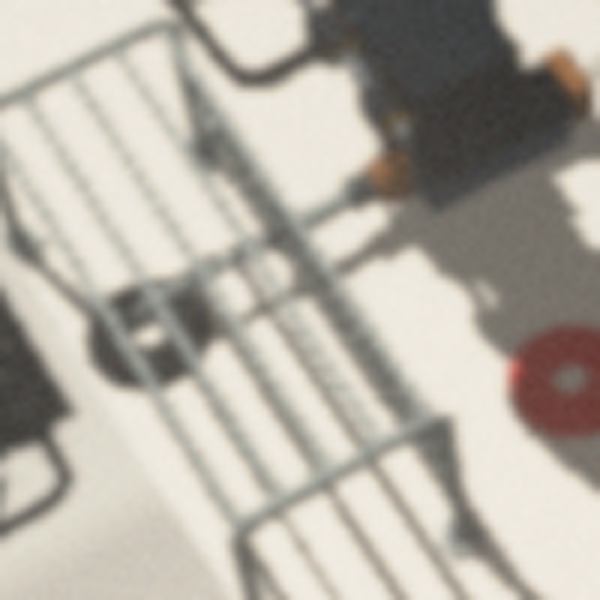

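View pics/w10.png

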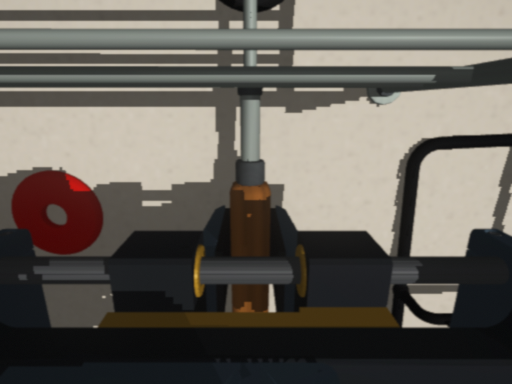

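View pics/s10c.png

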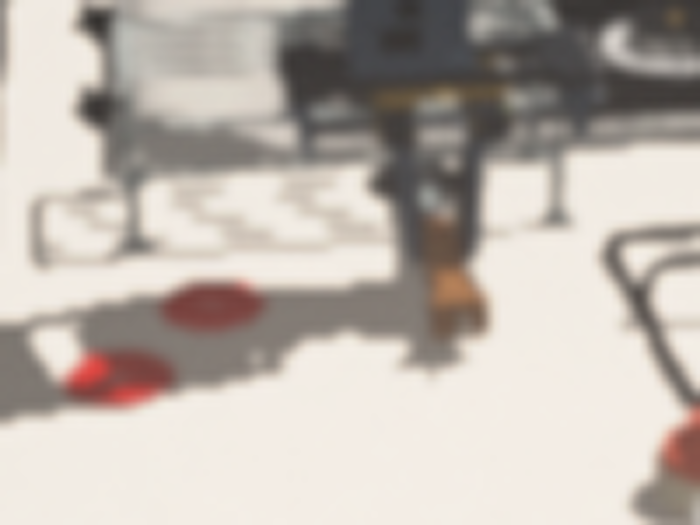

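```bash
python3 - <<'E'
from h import *
import pickle
s,c,d,e=pickle.load(open('w10.pkl','rb'))
print(ray(c,250.5,11,6,s),ray(c,215,1,6,s),ray(c,286,1,6,s))
a=c['pixels'][0:30,190:310,::-1];cv2.imwrite('pics/w10c.png',cv2.resize(a,None,fx=6,fy=6,interpolation=2))
E
```

```text
[568.37452278 311.07686203   6.        ] [548.2282803  316.12228372   6.        ] [588.51455743 316.13375098   6.        ]
```

View pics/w10c.png

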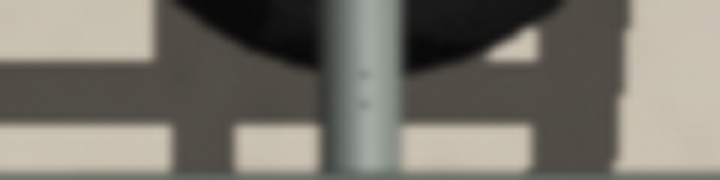

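>>> move_arm(
  rows=[
    [[0,0,0,0.05,0.02,0,-1],[0,0,0,0.1,0.02,0,-1],[0,0,0,0.15,0.02,0,-1],[0,0,0,0.18,0.02,0,-1]],
  ],
)

```text
t: 13.15
tool_pos: [568.5, 183.0, -6.0]
orientation: [-75.7, 90.0, -165.7]
wrist_force: [-0.2, 0.2, -1.7]
width: 24.2
```

>>> move_arm(
  rows=[
    [[0,0,0,0.025,0,0,-1],[0,0,0,0.05,0,0,-1]],
  ],
)

```text
t: 13.32
tool_pos: [568.6, 183.2, -7.8]
orientation: [-72.1, 90.0, -162.1]
wrist_force: [-0.6, -0.1, -1.4]
width: 23.6
```

>>> move_arm(
  rows=[
    [[0,0,0,0.025,0,0,-1],[0,0,0,0.025,0,0,-1]],
  ],
)

```text
t: 13.48
tool_pos: [568.5, 183.2, -8.7]
orientation: [-72.7, 90.0, -162.7]
wrist_force: [-0.5, -0.3, -3.3]
width: 23.8
```

>>> move_arm(
  rows=[
    [[0,0,0,0.03,0,0,-1],[0,0,0,0.03,0,0,-1]],
  ],
)

```text
t: 13.65
tool_pos: [568.5, 183.2, -9.9]
orientation: [-76.5, 90.0, -166.4]
wrist_force: [-0.3, -0.6, -1.3]
width: 23.8
```

>>> move_arm(
  rows=[
    [[0,0,0,0,0,0.08,-1],[0,0,0,0,0,0.16,-1],[0,0,0,0,0,0.24,-1],[0,0,0,0,0,0.32,-1],[0,0,0,0,0,0.4,-1],[0,0,0,0,0,0.4,-1]],
  ],
)

```text
t: 14.15
tool_pos: [568.6, 166.6, -9.7]
orientation: [-12.3, 90.0, -102.2]
wrist_force: [0.0, -0.2, -1.4]
width: 23.8
```

```bash
python3 - <<'E'
from h import *
import pickle
c=cap('wrist','w11.png');e=cap('scene')
s=arm.observe();print(s['t'],s['tool_pos'],s['wrist_force'].round(2),s['wrist_torque'].round(3))
a=c['pixels'][0:60,190:310,::-1];cv2.imwrite('pics/w11c.png',cv2.resize(a,None,fx=6,fy=6,interpolation=2))
a=e['pixels'][200:300,140:240,::-1];cv2.imwrite('pics/c11c.png',cv2.resize(a,None,fx=6,fy=6,interpolation=2))
E
```

```text
14.25 [568.66264478 167.00475847  -9.73376294] [ 0.12  0.08 -1.41] [-0.036 -0.087  0.012]
```

View pics/w11c.png

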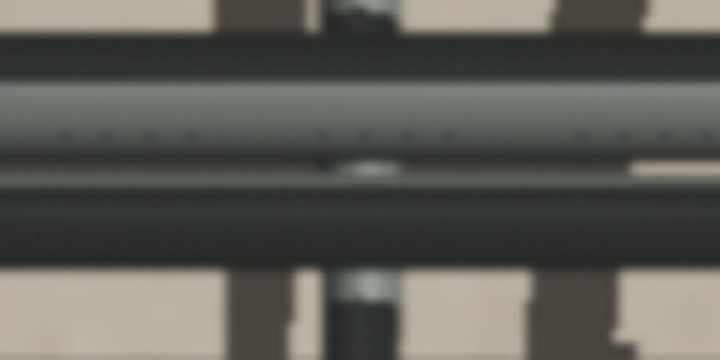

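View pics/c11c.png

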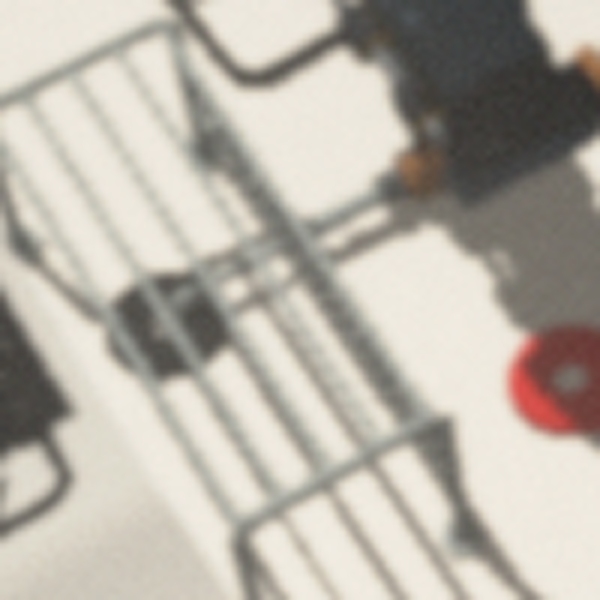

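>>> move_arm(
  rows=[
    [[0,0,0,0,0,0.1,-1],[0,0,0,0,0,0.25,-1],[0,0,0,0,0,0.45,-1],[0,0,0,0,0,0.65,-1],[0,0,0,0,0,0.85,-1],[0,0,0,0,0,1.05,-1],[0,0,0,0,0,1.25,-1],[0,0,0,0,0,1.45,-1],[0,0,0,0,0,1.65,-1],[0,0,0,0,0,1.85,-1],[0,0,0,0,0,2.0,-1],[0,0,0,0,0,2.05,-1]],
  ],
)

```text
t: 15.25
tool_pos: [568.6, 84.3, -9.8]
orientation: [-74.9, 90.0, -164.9]
wrist_force: [0.5, 0.6, -1.8]
width: 24.0
```

```bash
python3 - <<'E'
from h import *
c=cap('wrist','w12.png');e=cap('scene')
s=arm.observe();print(s['t'],s['tool_pos'],s['wrist_force'].round(2),s['wrist_torque'].round(3))
a=e['pixels'][200:300,140:240,::-1];cv2.imwrite('pics/c12c.png',cv2.resize(a,None,fx=6,fy=6,interpolation=2))
E
```

```text
15.35 [568.66277651  84.79162829  -9.77790404] [ 0.48  0.21 -1.84] [-0.04  -0.105  0.062]
```

View pics/c12c.png

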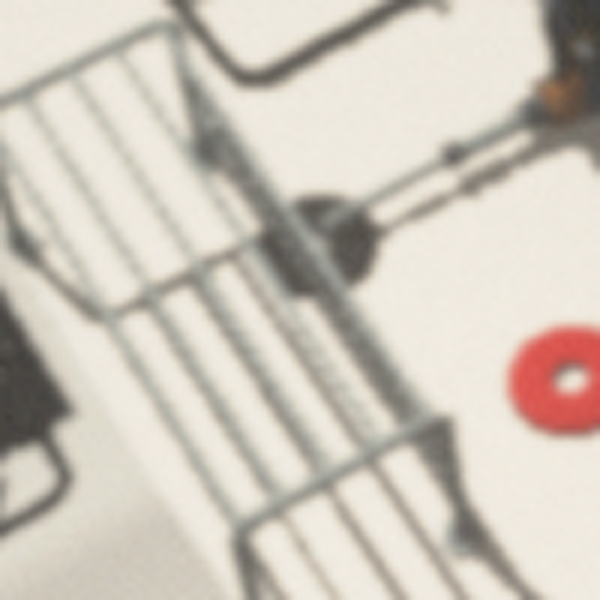

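Cap follows. Continue about 90 mm, slowing at the end.

>>> move_arm(
  rows=[
    [[0,0,0,0,0,0.15,-1],[0,0,0,0,0,0.35,-1],[0,0,0,0,0,0.6,-1],[0,0,0,0,0,0.85,-1],[0,0,0,0,0,1.1,-1],[0,0,0,0,0,1.35,-1],[0,0,0,0,0,1.6,-1],[0,0,0,0,0,1.8,-1],[0,0,0,0,0,2.0,-1],[0,0,0,0,0,2.15,-1],[0,0,0,0,0,2.25,-1],[0,0,0,0,0,2.25,-1]],
  ],
)

```text
t: 16.35
tool_pos: [568.7, -5.5, -9.8]
orientation: [13.4, 90.0, -76.6]
wrist_force: [0.1, 0.2, -2.1]
width: 24.0
```

```bash
python3 - <<'E'
from h import *
import pickle
c=cap('wrist','w13.png');e=cap('scene');d=cap('side')
s=arm.observe();print(s['t'],s['tool_pos'],s['wrist_force'].round(2),s['wrist_torque'].round(3))
pickle.dump((s,c,d,e),open('w13.pkl','wb'))
print(look('cap',e));print(look('cap',d))
a=e['pixels'][170:290,150:310,::-1];cv2.imwrite('pics/c13c.png',cv2.resize(a,None,fx=5,fy=5,interpolation=2))
E
```

```text
16.5 [568.69636271  -4.58448439  -9.78412324] [-0.41  0.39 -1.78] [-0.036 -0.083 -0.026]
[(0.73, [563.0, 160.0, 7.0], [219.0, 227.0]), (0.52, [427.0, 188.0, 5.0], [234.0, 264.0]), (0.51, [373.0, 105.0, 6.0], [269.0, 264.0])]
[(0.63, [380.0, 90.0, 3.0], [207.0, 195.0])]
```

View pics/c13c.png

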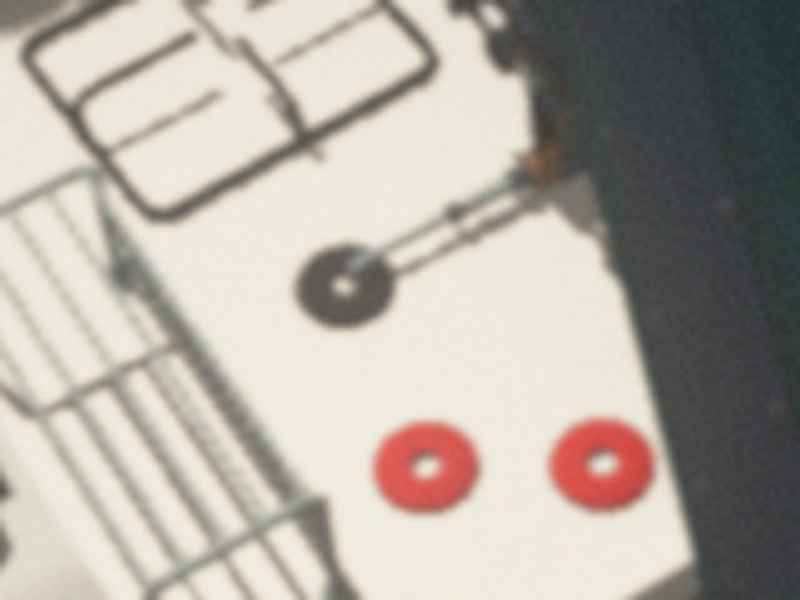

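>>> move_arm(
  rows=[
    [[0,0,0,0,0,-0.05,-1],[0,0,0,0,0,-0.11,-1],[0,0,0,0,0,-0.11,-1],[0,0,0,-0.2,0,-0.11,-1],[0,0,0,-0.5,0,-0.11,-1],[0,0,0,-0.9,0,-0.11,-1],[0,0,0,-1.2,0,-0.11,-1],[0,0,0,-1.2,0,-0.11,-1]],
  ],
)

```text
t: 17.27
tool_pos: [570.6, -0.5, 41.4]
orientation: [87.6, 89.8, -2.4]
wrist_force: [0.8, -0.1, -1.0]
width: 24.0
```

```bash
python3 - <<'E'
from h import *
import pickle
c=cap('wrist','w14.png');e=cap('scene');d=cap('side','s14.png')
s=arm.observe();print(s['t'],s['tool_pos'],s['wrist_force'].round(2),s['wrist_torque'].round(3),s['joint_pos'].round(1))
print(look('cap',e),look('timer',d),look('timer',c,s))
a=e['pixels'][170:290,150:310,::-1];cv2.imwrite('pics/c14c.png',cv2.resize(a,None,fx=5,fy=5,interpolation=2))
print(delta([505,-45,40],Rdown(0),s),delta([505,-45,-9.5],Rdown(0),s))
E
```

```text
17.4167 [ 5.68645011e+02 -3.67590203e-01  3.82964400e+01] [-0.97 -0.31 -3.29] [-0.043 -0.037  0.007] [ -2.4  23.1 117.4   0.   39.4  -2.4]
[(0.81, [565.0, 161.0, 8.0], [218.0, 226.0]), (0.79, [373.0, 104.0, 10.0], [270.0, 263.0]), (0.55, [427.0, 189.0, 5.0], [234.0, 265.0])] [(0.61, [618.0, -293.0, 1.0], [289.0, 250.0]), (0.52, [665.0, -86.0, 28.0], [290.0, 206.0])] [(0.88, [687.0, -68.0, 46.0], [410.0, 307.0]), (0.46, [681.0, 92.0, 9.0], [407.0, 81.0])]
[0.007, -0.0, -0.003, -0.043, -1.592, 1.115] [0.007, -0.0, -0.003, 1.194, -1.592, 1.115]
```

View pics/c14c.png

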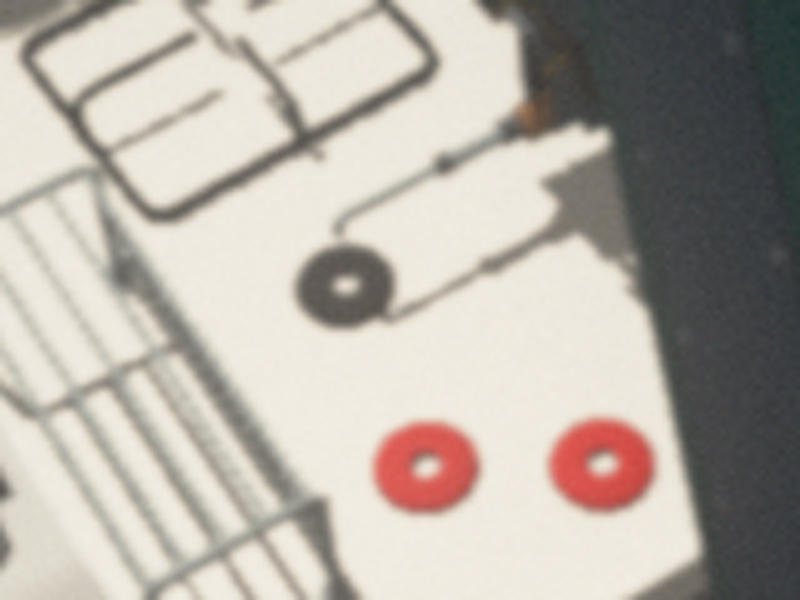

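View pics/w14.png

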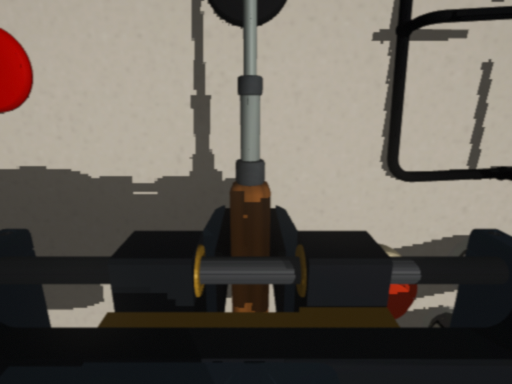

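>>> move_arm(
  rows=[
    [[0,0,0,0,-0.3,0.25,-1],[0,0,0,0,-0.7,0.5,-1],[0,0,0,0,-1.1,0.8,-1],[0,0,0,0.1,-1.4,1.0,-1],[0,0,0,0.3,-1.6,1.1,-1],[0,0,0,0.5,-1.6,1.1,-1],[0,0,0,0.7,-1.6,1.1,-1],[0,0,0,0.9,-1.6,1.1,-1],[0,0,0,1.0,-1.6,1.1,-1],[0,0,0,1.1,-1.6,1.1,-1],[0,0,0,1.15,-1.6,1.1,-1],[0,0,0,1.15,-1.6,1.1,-1]],
  ],
)

```text
t: 18.57
tool_pos: [504.8, -44.2, -8.2]
orientation: [-99.3, 90.0, 170.7]
wrist_force: [-0.8, -0.2, -1.5]
width: 23.5
```

```bash
python3 - <<'E'
from h import *
s=arm.observe();print(s['t'],s['tool_pos'],s['wrist_force'].round(2),s['wrist_torque'].round(3))
E
```

```text
18.5667 [504.76148524 -44.21265192  -8.23737776] [-0.8  -0.19 -1.53] [-0.002 -0.096 -0.024]
```

>>> move_arm(
  rows=[
    [[0,0,0,0.03,0,0,-1],[0,0,0,0.05,0,0,-1],[0,0,0,0.05,0,0,-1]],
  ],
)

```text
t: 18.82
tool_pos: [504.9, -44.4, -9.7]
orientation: [85.9, 90.0, -4.1]
wrist_force: [0.2, 0.9, -1.0]
width: 23.9
```

>>> move_arm(
  rows=[
    [[0,0,0,0.015,0,0,-1],[0,0,0,0.025,0,0,-1],[0,0,0,0.025,0,0,-1]],
  ],
)

```text
t: 19.07
tool_pos: [504.8, -44.4, -10.7]
orientation: [76.5, 90.0, -13.5]
wrist_force: [-0.2, 0.1, -2.9]
width: 24.0
```

>>> move_arm(
  rows=[
    [[0,0,0,0.015,0,0,-1],[0,0,0,0.015,0,0,-0.4],[0,0,0,0.015,0,0,0.1],[0,0,0,0.015,0,0,0.1],[0,0,0,0.015,0,0,0.1],[0,0,0,0.015,0,0,0.1],[0,0,0,0.015,0,0,0.1]],
  ],
)

```text
t: 19.65
tool_pos: [504.8, -44.4, -11.4]
orientation: [94.3, 90.0, 4.3]
wrist_force: [0.4, -0.7, -0.7]
width: 50.2
```

>>> move_arm(
  rows=[
    [[0,0,0,-0.2,0,0,0.1],[0,0,0,-0.6,0,0,0.1],[0,0,0,-1.2,0,0,0.1],[0,0,0,-2,0,0,0.1],[0,0,0,-3,0,0,0.1],[0,0,0,-4,0,0,0.1],[0,0,0,-5,0,0,0.1],[0,0,0,-5,0,0,0.1],[0,0,0,-5,0,0,0.1]],
  ],
)

```text
t: 20.4
tool_pos: [506.1, -44.6, 191.5]
orientation: [82.5, 89.7, -7.5]
wrist_force: [0.4, -0.2, -0.3]
width: 50.4
```

```bash
python3 - <<'E'
from h import *
c=cap('wrist','w15.png');e=cap('scene','c15.png');d=cap('side','s15.png')
s=arm.observe();print(s['t'],s['tool_pos'],s['wrist_force'].round(2),s['width'])
print(look('cap',c,s),look('cap',e),look('hook',c,s))
E
```

```text
20.55 [503.85696854 -44.29433867 187.64931766] [0.14 0.01 0.54] 50.15534971672227
[(0.82, [566.0, 139.0, -3.0], [304.0, 8.0]), (0.68, [377.0, 98.0, 1.0], [142.0, 46.0])] [(0.73, [430.0, 188.0, 5.0], [234.0, 264.0]), (0.67, [503.0, -26.0, 20.0], [281.0, 210.0]), (0.6, [373.0, 102.0, 5.0], [270.0, 263.0]), (0.54, [564.0, 164.0, 8.0], [217.0, 227.0])] [(0.73, [502.0, -43.0, 21.0], [248.0, 167.0])]
```

View pics/w15.png

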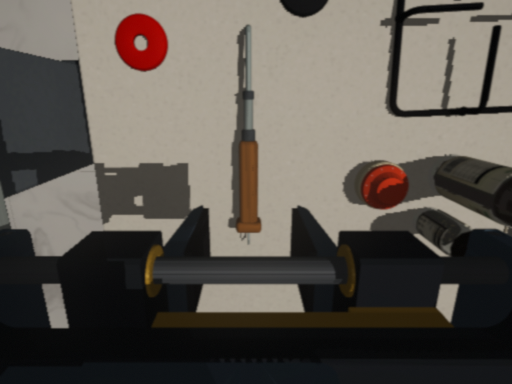

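View pics/s15.png

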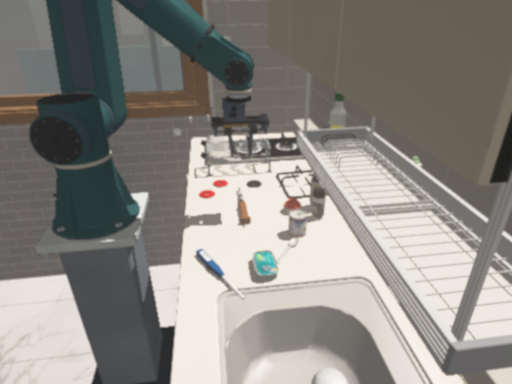

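View pics/c15.png

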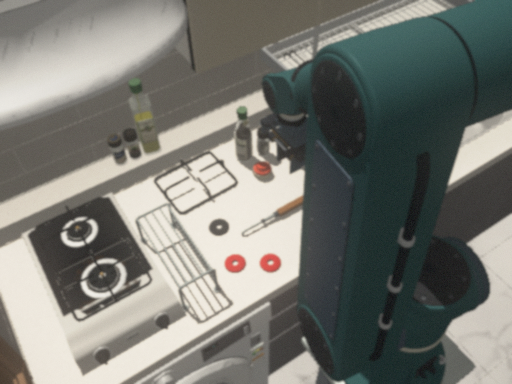

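```bash
python3 - <<'E'
from h import *
s=arm.observe();print(s['t'],s['wrist_force'].round(2));print(arm.job_done())
E
```

```text
20.7 [-0.91  0.52  0.17]
the job is handed in; nothing more can be done
None
```

The job is done and handed in at 20.7 s: the cap lies flat in the open and the hook lies on the worktop in front of the guard.

- **Grasp:** My first close of the fingers on the handle caught nothing and left the hook unmoved. Seen from the side camera, the fingertips were about 13 mm higher than the reported TCP height. I went lower by sight and by force, and the second grip held at 23.8 mm.
- **Drawing out:** I measured the tip about 157 mm ahead of the TCP, passed it under the front bar and lowered it into the cap's hole. In every wrist-force reading there was no upward push, so I felt no contact with the cap, worktop or guard. The cap was drawn about 180 mm towards the front, then unhooked and left there.
- **Last checks:**
  - The cap is at about (565, 161) mm, its rear rim about 75 mm in front of the bars.
  - The hook is at about x = 504 mm, its tip roughly 35 mm clear of the cap.
  - The red rings, the timer and the other things I could see look unmoved, and the gripper was about 190 mm up, touching nothing.
- **Disagreement:** In the last wrist picture the cap is cut off at the edge, and the network put it at y = 139 mm. The scene camera gave 160–164 mm both before and after the unhooking, so I used that.

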